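# Close up the tube carrier in the feed lane and show its unread tube to the code reader

### The job

The loose blue tube carrier in the sampler's feed lane stands short of the row: slide it gently along the lane, with its tubes in it, until it sits flush against the docked carrier and the row is closed up to the end stop. Then draw its red-capped tube straight up out of the carrier and hold it in the air before the code reader, upright, with the middle of its printed label level with the middle of the red window, about 7 cm straight in front of it and facing it squarely. Finish while still holding the tube there; leave the other tubes in their places, and do not touch the reader or disturb the other things on the bench.

Things in the scene. Friction and masses are not known exactly. Their poses are not given: they have to be found in the camera images.
- lane: Feed lane, fixed on the bench: aluminium floor 320 x 50 mm, 4 mm thick, with grey guide rails along both long sides (tops 18 mm above the bench, 36.5 mm clear between them). Origin: middle of its underside. x runs along the lane to the grey end stop (inner face x = +150 mm, 10 mm thick, top 44 mm above the bench); the end at x = -160 mm is open. z is up.
- docked_carrier: Carrier of the same make, loose, home against the end stop, with two red-capped tubes. Origin and axes alike; butted flush, the origins are 122 mm apart. Both: top plate 58 to 70 mm above the underside, bores 17.4 mm wide at y = 0, tube feet stand 5 mm above the underside; the long side at -y is open below the top plate (labels show there), +y is closed.
- loose_carrier: Blue four-place tube carrier, 122 mm long (x), 34 wide (y), 70 high, 0.18 to 0.35 kg, loose on the lane floor, 20 to 45 mm short of the docked one. Origin: middle of its underside; x along the lane to the stop. Bores at x = -13 and +41 hold a red-capped and an open tube, either way round; those at -40 and +14 are empty. Its flat rear end (x = -61 mm) is free; sliding takes 1 to 3 N.
- unread_tube: The tube to show: red-capped, in the loose carrier, 115 mm long, 16 g. Origin: centre of its foot; z towards the cap. Glass 15 mm in diameter; red cap, fixed, 16.8 mm in diameter, 90 to 115 mm above the foot: grasp here. Its printed label is centred on the tube's -x side; that side looks, in the carrier, to its open -y side or up to 0.6 rad from there towards its rear end.
- label (a point): Middle of the printed label on the glass of that tube: 7.5 mm from the tube's axis along its -x, 55 mm above its foot (label 38 to 73 mm).
- label_aim (a point): The point 70 mm straight out in front of the label (77.5 mm from the tube's axis along its -x, 55 mm above the foot); it falls on the window when the tube is shown rightly.
- empty_tube: Open white plastic tube without a cap, 15 mm in diameter, 92 mm long, standing in the loose carrier's other used place; it stays there. Origin: centre of its foot.
- docked_tube_a: Red-capped tube in the docked carrier (place x = -13 mm), leave it. Origin: centre of its foot.
- docked_tube_b: Red-capped tube in the docked carrier (place x = +41 mm), leave it. Origin: centre of its foot.
- reader: Code reader, fixed: pale grey head 70 mm wide, 62 mm deep, 97 to 183 mm above the bench, on a post with a round black foot, 84 mm across. Origin: middle of the foot, on the bench. It looks along its own -x axis.
- reader_window (a point): Middle of the reader's red window, 140 mm above the bench, on its front face (reader frame x = -33 mm). The axes are the reader's: -x is straight out of the window.
- reading_point (a point): Where the middle of the label belongs: 70 mm straight in front of the window's middle, 140 mm above the bench. The axes are the reader's.
- label_roll: Bystander: roll of printed labels, 57 x 62 x 57 mm.
- timer: Bystander: small pale bench timer, 66 x 62 x 18 mm.
- tape_roll: Bystander: roll of tan tape lying flat, 100 mm across, 25 mm high.
Things that resemble listed ones, but are neither listed nor needed, are in the scene too. Leave any orange look-alike of the unread_tube alone.

How it is judged:
By the outcome, as a careful person would: the job done as asked, in the order asked, and still so for the second after the job is handed in, while the arm keeps its last pose, push and grip.
It also fails if it takes over 48 s, if anything falls off the work surface, if the arm or the gripper's body presses on something with over 40 N, if the wrist force passes 120 N, or if a joint passes its speed limit or range.

### The arm

A 7-joint arm with a two-finger parallel gripper is mounted at the origin on a cart in front of the work surface, level with it; the furniture and walls round the work are solid. World frame = base frame: x ahead of the robot, y to its left, z up, the work surface at z = 0. Lengths are in m, angles in rad, forces in N, time in s.
With the tool pointing down it reaches from about 0.35 to 0.9 m from the base axis. Payload 7.2 kg.
Tool frame: the origin (TCP) lies at the very end of the fingers, on their centre line; the grasp point (between the pads) lies 19 mm behind it; z points along the fingers, y is the line along which they close (so a half turn about z gives the same grasp; the last joint's range is limited). The gripper opens to 88 mm and grips with 3 to 60 N. Pads are 20 mm wide; open, the fingers measure 115 mm over their backs; the gripper's body (75 mm by 178 mm) begins 61 mm behind the grasp point.
Start: joints at [-1.225, 0.411, -0.013, 1.596, 0.006, 1.134, -0.082], TCP at [0.251, 0.572, 0.223] pointing down, gripper open.
Joint ranges: [-2.95, 2.95], [-0.29, 1.99], [-1.47, 1.44], [0.14, 2.54], [-1.03, 4.17], [0.13, 1.85], [-2.86, 2.86]. Speed limits (rad/s): [2.39, 2.39, 3.01, 3.01, 3.14, 3.14, 3.14].

### API

Orientations are given as a rotation vector (axis times angle).
In Python, from station import r gives the robot as it stands. The module is installed in compiled form; this text tells all that it offers.
- The arm moves only by the tool drive_tool, never from a script. Its argument "plan" is a list of rows, each an object with "dp": the shift along the tool's x, y, z in units of 50 mm (1.0 is 50 mm), a list of three; "delta_rot": the turn, a rotation vector about the tool's x, y, z in units of 6 degrees (1.0 is 6 degrees), a list of three; "grip": the finger opening in mm, from 0 to 87.8. In form: [{"dp": [tx, ty, tz], "delta_rot": [wx, wy, wz], "grip": grip}, ...]. A call has 1 to 12 rows; each row shifts and turns the commanded pose from where the row before left it, along the tool's axes as they then stand; what a row does not reach is not made up. A row lasts 1/8 s, in which the tool goes at most 62.5 mm and 10.7 degrees, less where a joint would pass 70% of its speed; a pose out of reach is approached as far as the arm can. A call is refused whole if a number of a shift passes 1 or a number of a turn 1, either way. A call with a gripper value outside its range is refused whole. The fingers move at their own pace and stop on an object; "newtons" is the grip in N (left out, the last holds). Time passes only in rows, so rows that do not move let the fingers close. It gives the time, the measured TCP pose, the force, the opening and the grip force at its end, in the units of the state.
- r.read_state(): the state, without advancing time (a new reading comes with each control period).
- r.camera(name): name is "scene" or "top" or "wrist"; returns the picture (400x640x3 uint8, blue, green, red); there is no depth.
- r.calibration(name): a dict with "vertical_fov" (degrees; the focal length in pixels is half the picture's height over the tangent of half this angle, whatever the lens; pixels are square), "cx", "cy" (the principal point, pixels), "D" ([k1, k2, p1, p2, k3] as OpenCV has them; the pictures are not rectified), "rvec" (rotation vector, rad) and "tvec" (3), from world to camera coordinates, as OpenCV has them; the wrist camera has in their place "tool_from_camera" (4x4, takes a point from camera to tool coordinates, whose origin is the TCP and whose axes are the flange's). Camera axes: x right, y down, z forward; pixel columns grow to the right and rows downward; lengths in m; the calibration is good to about 2 mm. A picture is of the moment at which its call begins: read the wrist's pose just before it. calibration takes no time and is no camera call.
- r.finish_job(): hands the job in; it is judged then, once.
The state is a dict: "time": time; "joint_positions": joint angles; "dq": joint speeds; "joint_efforts": joint torques, N m; "tool_pos": TCP position; "tcp_rot": TCP orientation; "ft_force": force on the tool from outside, world axes, zero at the start; "ft_torque": the same for the moment, N m; "finger_gap": finger opening in m; "grasp_force": force on a finger pad.
Only numpy, scipy, OpenCV 4.12 (cv2) and the standard library are available. Lean on these libraries where they do the work, as an engineer would, in place of code of your own. Each camera call takes 0.05 s, during which the arm holds its last target. There are 200 camera calls.

## Working session

There is one attempt and no reset: what is moved stays moved. The work goes in short steps, Python scripts to look and compute and a tool call to move; the robot and the scene stay as the last step left them, time stands still between calls to the robot, and variables do not carry over. Pictures are saved under pics/ and viewed, at most 10 in all, crops included, and the job is handed in when it is done.

Besides the shell and the picture viewer there is one more tool, called after "Emit:" by a JSON object that holds its "op" and its "data", one argument or row to a line. drive_tool: Moves the arm, as the interface text tells. Its arguments: {"type":"object","properties":{"plan":{"type":"array"},"newtons":{"type":"number"}},"required":["plan"]}

```bash
mkdir -p pics; cat > h.py <<'E'
import numpy as np, cv2
from scipy.spatial.transform import Rotation as R
from station import r
def K(c,h=400):
    f=h/2/np.tan(np.radians(c["vertical_fov"])/2)
    return np.array([[f,0,c["cx"]],[0,f,c["cy"]],[0,0,1.]])
def ext(name):
    c=r.calibration(name)
    if name!="wrist":
        return c,R.from_rotvec(np.ravel(c["rvec"])).as_matrix(),np.ravel(c["tvec"])
    s=r.read_state(); T=np.eye(4);T[:3,:3]=R.from_rotvec(s["tcp_rot"]).as_matrix();T[:3,3]=s["tool_pos"]
    M=np.linalg.inv(T@np.array(c["tool_from_camera"])); return c,M[:3,:3],M[:3,3]
def ray(name,uv,E=None):
    c,Rm,t=E or ext(name)
    n=cv2.undistortPoints(np.array([[uv]],float),K(c),np.array(c["D"],float))[0,0]
    return -Rm.T@t, Rm.T@np.array([n[0],n[1],1.])
def atz(name,uv,z,E=None):
    o,d=ray(name,uv,E); return o+d*(z-o[2])/d[2]
def proj(name,P,E=None):
    c,Rm,t=E or ext(name)
    return cv2.projectPoints(np.array(P,float).reshape(-1,3),cv2.Rodrigues(Rm)[0],t,K(c),np.array(c["D"],float))[0][:,0]
E
python3 - <<'E'
from h import *
for n in("scene","top"):
    cv2.imwrite(f"pics/{n}0.png",r.camera(n)); c,Rm,t=ext(n); print(n,-Rm.T@t,Rm[2],c["vertical_fov"],c["D"])
print(r.calibration("wrist")); s=r.read_state();print({k:np.round(v,3) for k,v in s.items()})
E
```

```text
scene [0.1595407  0.40709756 0.56035352] [ 0.42005594 -0.73193842 -0.5364878 ] 57.22861600017794 [0.01064559 0.         0.         0.         0.        ]
top [ 0.2838173  -0.2342355   1.15641748] [ 0.22999658  0.00617882 -0.97317182] 45.601759306725505 [-0.0621058  0.         0.         0.         0.       ]
{'vertical_fov': 59.15986733889863, 'cx': 324.3829986521075, 'cy': 200.3915941027207, 'D': array([-0.05533746,  0.        ,  0.        ,  0.        ,  0.        ]), 'tool_from_camera': array([[ 5.38476243e-04, -9.51866147e-01, -3.06513538e-01,
         8.42288153e-02],
       [ 9.99999685e-01,  6.91094038e-04, -3.89388822e-04,
        -7.72232133e-04],
       [ 5.82475716e-04, -3.06513231e-01,  9.51866219e-01,
        -1.61918926e-01],
       [ 0.00000000e+00,  0.00000000e+00,  0.00000000e+00,
         1.00000000e+00]])}
{'time': np.float64(0.1), 'joint_positions': array([-1.225,  0.412, -0.013,  1.597,  0.006,  1.134, -0.082]), 'dq': array([ 0.   , -0.002, -0.   , -0.003, -0.001,  0.002, -0.001]), 'joint_efforts': array([ 3.0000e-03, -5.8909e+01,  6.4400e-01, -2.9171e+01, -5.4000e-02,
        1.5000e-02,  0.0000e+00]), 'tool_pos': array([0.251, 0.572, 0.222]), 'tcp_rot': array([-6.450e-01, -3.074e+00,  2.000e-03]), 'ft_force': array([ 0.314, -0.291, -0.823]), 'ft_torque': array([-0.006,  0.012,  0.001]), 'grasp_force': np.float64(0.0), 'finger_gap': np.float64(0.087)}
```

View pics/scene0.png

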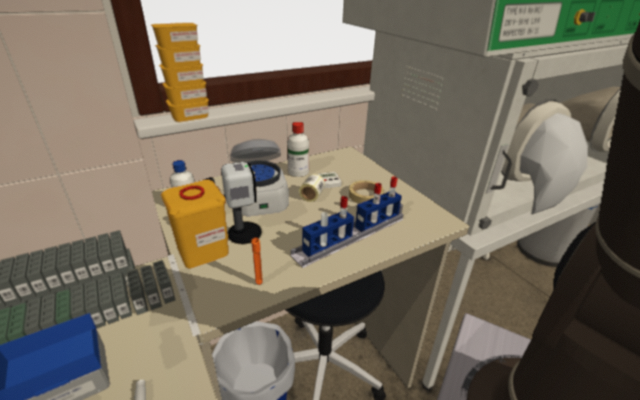

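View pics/top0.png

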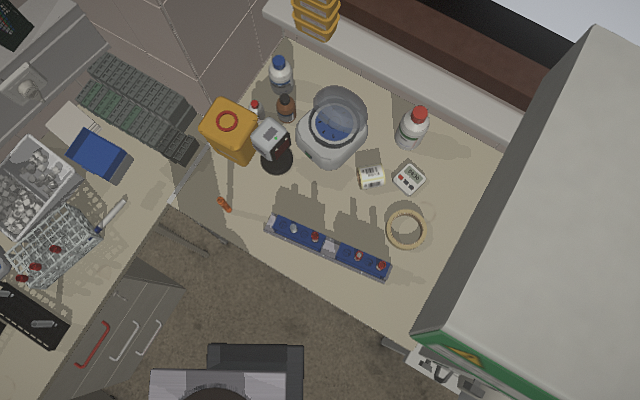

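The overview shows the loose carrier at scene (327,235) and top (297,232). The docked carrier is at scene (379,210). The reader's head is at scene (238,185) and top (270,138). Red-cap candidates are scene (344,202), in the loose carrier with its top view at (315,237), and (377,187) and (393,182), both docked. The orange look-alike is at scene (258,262). I choose (344,202) and will check it in a close crop.

```bash
python3 - <<'E'
import cv2,numpy as np
t=cv2.imread("pics/top0.png");s=cv2.imread("pics/scene0.png")
z=lambda im,x,y,w,h,k:cv2.resize(im[y:y+h,x:x+w],None,fx=k,fy=k,interpolation=cv2.INTER_CUBIC)
cv2.imwrite("pics/c1.png",z(t,255,205,145,85,5.5))
cv2.imwrite("pics/c2.png",z(s,220,150,190,120,4.2))
a=z(t,240,105,60,75,6); cv2.imwrite("pics/c3.png",a)
E
```

```text
(no output)
```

View pics/c1.png

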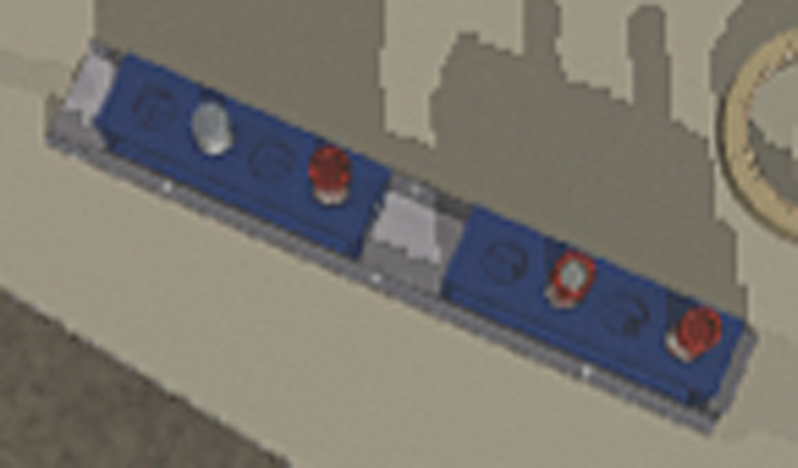

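View pics/c2.png

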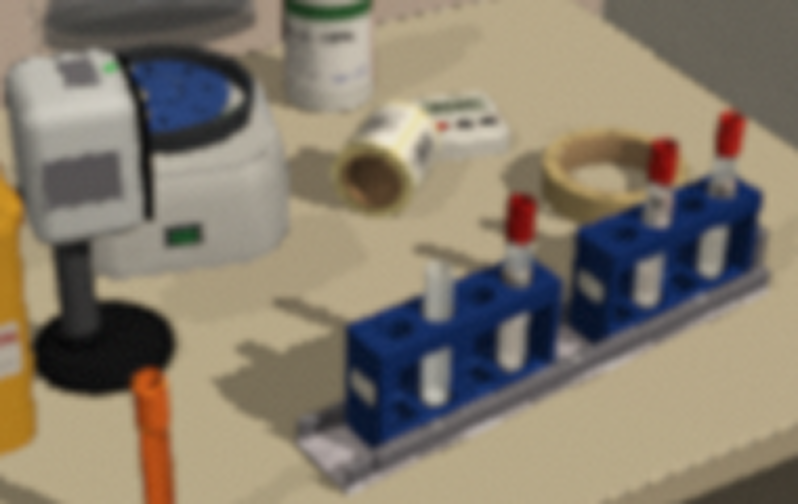

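View pics/c3.png

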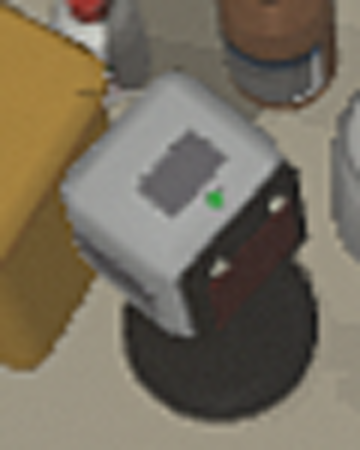

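```bash
python3 - <<'E'
from h import *
E=ext("top"); p=lambda u,v,z:atz("top",(255+u/5.5-.4,205+v/5.5-.4),z,E)
P={"cap":p(330,165,.124),"white":p(211,122,.101),"da":p(574,275,.124),"db":p(698,328,.124),
"lRF":p(122,55,.074),"lFF":p(388,180,.074),"dRF":p(470,207,.074),"dFF":p(748,325,.074)}
for k,v in P.items(): print(k,v.round(4))
d=P["db"]-P["da"];print("yaw",np.arctan2(d[1],d[0]),np.linalg.norm(d)); d=P["cap"]-P["white"];print(np.arctan2(d[1],d[0]),np.linalg.norm(d[:2]))
print(np.linalg.norm(P["da"]-P["cap"]), "flush 68 for +41 -> a")
d=P["db"]-P["cap"];print("yaw",np.arctan2(d[1],d[0]))
# scene check
print(proj("scene",[P["cap"],P["white"],P["da"],P["db"]]))
E
```

```text
cap [ 0.4525 -0.2221  0.124 ]
white [ 0.4733 -0.1727  0.101 ]
da [ 0.41   -0.3193  0.124 ]
db [ 0.3897 -0.3681  0.124 ]
lRF [ 0.5063 -0.1328  0.074 ]
lFF [ 0.4547 -0.2458  0.074 ]
dRF [ 0.4439 -0.2801  0.074 ]
dFF [ 0.3964 -0.3953  0.074 ]
yaw -1.9639026005426037 0.05285130946110582
-1.969906415250557 0.0535084988489628
0.10611065917707267 flush 68 for +41 -> a
yaw -1.9767419533373878
[[343.90935086 196.89326222]
 [324.52025905 213.17173935]
 [378.5625886  183.61361616]
 [393.99421844 177.41499134]]
```

The reader crop shows the red window on the lower-right face at c3 (252,268). The top front edge runs from (285,165) to (180,275). The close crop confirms the target tube: a red cap in the loose carrier's +41 place, with the white tube at −13.

```bash
python3 - <<'E'
from h import *
E=ext("top"); q=lambda u,v,z:atz("top",(240+u/6-.4,105+v/6-.4),z,E)
A,B,C,D=q(285,165,.183),q(180,275,.183),q(65,185,.183),q(175,70,.183)
print("front",A.round(4),B.round(4),"w",np.linalg.norm(A-B),"depth",np.linalg.norm(B-C),np.linalg.norm(A-D))
for a,b in((A,B),(D,C),(C,B),(D,A)): print(np.degrees(np.arctan2(*(b-a)[1::-1])))
print("wincentre",q(252,268,.140), "foot", q(220,325,.012))
s=r.read_state();print(R.from_rotvec(s["tcp_rot"]).as_matrix().round(3))
for n,uv,z in(("orange",(221,200),.1),("yellow",(229,121),.2)):print(n,atz("top",uv,z,E))
im=cv2.imread("pics/scene0.png")
E
```

```text
front [ 0.6678 -0.1588  0.183 ] [ 0.625  -0.1223  0.183 ] w 0.05619986937782847 depth 0.05499236618502819 0.05543941736765814
139.50139963131787
139.97197951465853
-128.12632494984697
-131.39445733318806
wincentre [ 0.64327355 -0.1443854   0.14      ] foot [ 0.66299546 -0.12044503  0.012     ]
[[-0.916  0.402 -0.   ]
 [ 0.402  0.916 -0.001]
 [-0.    -0.001 -1.   ]]
orange [ 0.53300329 -0.00601419  0.1       ]
yellow [ 0.68510585 -0.03359439  0.2       ]
```

```bash
cat >> h.py <<'E'
def plan(p,yaw,n,s=None):
    """n rows, straight line to TCP p, tool pointing down with tool x at yaw deg"""
    s=s or r.read_state(); Rm=R.from_rotvec(s["tcp_rot"]); p0=np.array(s["tool_pos"])
    c,si=np.cos(np.radians(yaw)),np.sin(np.radians(yaw))
    G=R.from_matrix(np.array([[c,si,0],[si,-c,0],[0,0,-1]]))
    w=(Rm.inv()*G).as_rotvec()
    for i in range(n):
        dp=Rm.inv().apply((np.array(p)-p0)/n)/.05; dr=w/n/np.radians(6)
        print("dp",np.round(dp,2).tolist(),"rot",np.round(dr,2).tolist()); Rm=Rm*R.from_rotvec(w/n)
E
python3 -c "
from h import *
plan([0.508,-0.092,0.222],67,16)"
```

```text
dp [-0.63, -0.63, 0.0] rot [-0.0, 0.0, 0.93]
dp [-0.69, -0.57, 0.0] rot [-0.0, 0.0, 0.93]
dp [-0.74, -0.5, 0.0] rot [-0.0, 0.0, 0.93]
dp [-0.78, -0.42, 0.0] rot [-0.0, 0.0, 0.93]
dp [-0.82, -0.35, 0.0] rot [-0.0, 0.0, 0.93]
dp [-0.85, -0.26, 0.0] rot [-0.0, 0.0, 0.93]
dp [-0.87, -0.18, 0.0] rot [-0.0, 0.0, 0.93]
dp [-0.88, -0.09, 0.0] rot [-0.0, 0.0, 0.93]
dp [-0.89, -0.01, 0.0] rot [-0.0, 0.0, 0.93]
dp [-0.89, 0.08, 0.0] rot [-0.0, 0.0, 0.93]
dp [-0.87, 0.16, 0.0] rot [-0.0, 0.0, 0.93]
dp [-0.85, 0.25, 0.0] rot [-0.0, 0.0, 0.93]
dp [-0.83, 0.33, 0.0] rot [-0.0, 0.0, 0.93]
dp [-0.79, 0.41, -0.0] rot [-0.0, 0.0, 0.93]
dp [-0.75, 0.48, -0.0] rot [-0.0, 0.0, 0.93]
dp [-0.7, 0.55, -0.0] rot [-0.0, 0.0, 0.93]
```

Emit:
{"op": "drive_tool", "data": {
  "plan": [
    {"dp":[-0.63,-0.63,0],"delta_rot":[0,0,0.93],"grip":0},
    {"dp":[-0.69,-0.57,0],"delta_rot":[0,0,0.93],"grip":0},
    {"dp":[-0.74,-0.5,0],"delta_rot":[0,0,0.93],"grip":0},
    {"dp":[-0.78,-0.42,0],"delta_rot":[0,0,0.93],"grip":0},
    {"dp":[-0.82,-0.35,0],"delta_rot":[0,0,0.93],"grip":0},
    {"dp":[-0.85,-0.26,0],"delta_rot":[0,0,0.93],"grip":0},
    {"dp":[-0.87,-0.18,0],"delta_rot":[0,0,0.93],"grip":0},
    {"dp":[-0.88,-0.09,0],"delta_rot":[0,0,0.93],"grip":0}
  ],
  "newtons": 10
}}

```text
time: 1.1
tool_pos: [0.3802, 0.2389, 0.2225]
tcp_rot: [-1.769, -2.596, 0.0]
ft_force: [1.2, -0.1, 0.6]
finger_gap: 0.0112
grasp_force: 0.0
```

Emit:
{"op": "drive_tool", "data": {
  "plan": [
    {"dp":[-0.89,-0.01,0],"delta_rot":[0,0,0.93],"grip":0},
    {"dp":[-0.89,0.08,0],"delta_rot":[0,0,0.93],"grip":0},
    {"dp":[-0.87,0.16,0],"delta_rot":[0,0,0.93],"grip":0},
    {"dp":[-0.85,0.25,0],"delta_rot":[0,0,0.93],"grip":0},
    {"dp":[-0.83,0.33,0],"delta_rot":[0,0,0.93],"grip":0},
    {"dp":[-0.79,0.41,0],"delta_rot":[0,0,0.93],"grip":0},
    {"dp":[-0.75,0.48,0],"delta_rot":[0,0,0.93],"grip":0},
    {"dp":[-0.7,0.55,0],"delta_rot":[0,0,0.93],"grip":0},
    {"dp":[0,0,0],"delta_rot":[0,0,0],"grip":0},
    {"dp":[0,0,0],"delta_rot":[0,0,0],"grip":0}
  ]
}}

```text
time: 2.35
tool_pos: [0.5072, -0.0913, 0.2222]
tcp_rot: [-2.618, -1.735, 0.001]
ft_force: [-0.6, 0.1, 0.6]
finger_gap: 0.0005
grasp_force: 0.0
```

```bash
python3 - <<'E'
from h import *
s=r.read_state(); print({k:np.round(s[k],3) for k in("time","tool_pos","joint_positions","ft_force","finger_gap")}); print(R.from_rotvec(s["tcp_rot"]).as_matrix().round(3))
E_=ext("wrist"); im=r.camera("wrist"); cv2.imwrite("pics/w1.png",im)
d=np.array([np.cos(-1.972),np.sin(-1.972),0]);cap=np.array([.4525,-.2221,.124]);rear=cap-.102*d
n=np.array([-d[1],d[0],0])
P=[cap,cap-.054*d+[0,0,-.023],[.41,-.3193,.124]]+[rear*[1,1,0]+[0,0,.074]+k*.017*n for k in(1,-1)]
print(proj("wrist",P,E_).round(1))
plan([*(rear-.034*d)[:2],.03],67,5,s)
E
```

```text
{'time': np.float64(2.35), 'tool_pos': array([ 0.507, -0.091,  0.222]), 'joint_positions': array([-0.439,  0.247,  0.633,  1.891, -0.167,  1.057, -0.139]), 'ft_force': array([-0.565,  0.148,  0.625]), 'finger_gap': np.float64(0.0)}
[[ 0.39   0.921 -0.001]
 [ 0.921 -0.39   0.   ]
 [-0.    -0.001 -1.   ]]
[[324.5 349.2]
 [324.6 284. ]
 [323.2 432.6]
 [342.6 224.4]
 [306.6 224.3]]
dp [-0.02, 0.0, 0.77] rot [-0.0, 0.0, 0.0]
dp [-0.02, 0.0, 0.77] rot [-0.0, 0.0, 0.0]
dp [-0.02, 0.0, 0.77] rot [-0.0, 0.0, 0.0]
dp [-0.02, 0.0, 0.77] rot [-0.0, 0.0, 0.0]
dp [-0.02, 0.0, 0.77] rot [-0.0, 0.0, 0.0]
```

View pics/w1.png

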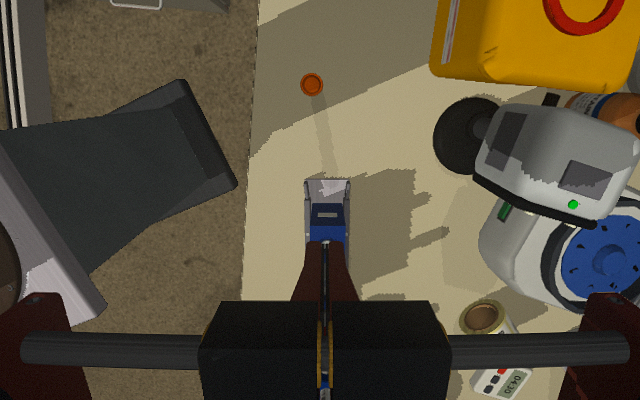

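The wrist view shows the loose carrier's rear top edge near (327,226), as predicted. The orange look-alike is at (312,84), under the camera side, and the reader is at (550,160). I'll check the orange tube's height before descending.

```bash
python3 - <<'E'
from h import *
Ew=ext("wrist")
for z in(.08,.1,.115,.13,.15):
    P=atz("wrist",(312,84),z,Ew); print(z,P.round(3),proj("scene",P).round(1),proj("top",P).round(1))
E
```

```text
0.08 [ 0.532 -0.007  0.08 ] [[256.1 253.7]] [[223.1 202.5]]
0.1 [ 0.532 -0.007  0.1  ] [[255.4 245.6]] [[221.6 200.2]]
0.115 [ 0.533 -0.008  0.115] [[254.8 239.4]] [[220.4 198.5]]
0.13 [ 0.533 -0.008  0.13 ] [[254.2 233. ]] [[219.3 196.8]]
0.15 [ 0.534 -0.009  0.15 ] [[253.3 224.2]] [[217.6 194.3]]
```

Emit:
{"op": "drive_tool", "data": {
  "plan": [
    {"dp":[0,0.02,0.8],"delta_rot":[0,0,0],"grip":0},
    {"dp":[0,0,0.8],"delta_rot":[0,0,0],"grip":0},
    {"dp":[0,0,0.8],"delta_rot":[0,0,0],"grip":0},
    {"dp":[0,0,0.8],"delta_rot":[0,0,0],"grip":0},
    {"dp":[0,0,0.5],"delta_rot":[0,0,0],"grip":0},
    {"dp":[0,0,0.12],"delta_rot":[0,0,0],"grip":0},
    {"dp":[-0.15,0,0],"delta_rot":[0,0,0],"grip":0},
    {"dp":[-0.15,0,0],"delta_rot":[0,0,0],"grip":0},
    {"dp":[0,0,0],"delta_rot":[0,0,0],"grip":0}
  ]
}}

```text
time: 3.52
tool_pos: [0.503, -0.1069, 0.0327]
tcp_rot: [2.62, 1.732, 0.002]
ft_force: [0.2, -0.4, -0.3]
finger_gap: 0.0007
grasp_force: 0.0
```

Emit:
{"op": "drive_tool", "data": {
  "plan": [
    {"dp":[-0.08,0,0],"delta_rot":[0,0,0],"grip":0},
    {"dp":[-0.06,0,0],"delta_rot":[0,0,0],"grip":0},
    {"dp":[-0.06,0,0],"delta_rot":[0,0,0],"grip":0},
    {"dp":[-0.05,0,0],"delta_rot":[0,0,0],"grip":0},
    {"dp":[-0.05,0,0],"delta_rot":[0,0,0],"grip":0},
    {"dp":[-0.06,0,0],"delta_rot":[0,0,0],"grip":0},
    {"dp":[-0.06,0,0],"delta_rot":[0,0,0],"grip":0},
    {"dp":[-0.06,0,0],"delta_rot":[0,0,0],"grip":0}
  ]
}}

```text
time: 4.53
tool_pos: [0.4933, -0.1283, 0.0316]
tcp_rot: [-2.619, -1.734, -0.0]
ft_force: [0.6, 1.2, -0.2]
finger_gap: 0.0004
grasp_force: 0.7
```

Emit:
{"op": "drive_tool", "data": {
  "plan": [
    {"dp":[-0.06,0,0],"delta_rot":[0,0,0],"grip":0},
    {"dp":[-0.06,0,0],"delta_rot":[0,0,0],"grip":0},
    {"dp":[-0.06,0,0],"delta_rot":[0,0,0],"grip":0},
    {"dp":[-0.06,0,0],"delta_rot":[0,0,0],"grip":0},
    {"dp":[-0.06,0,0],"delta_rot":[0,0,0],"grip":0}
  ]
}}

```text
time: 5.15
tool_pos: [0.4874, -0.1422, 0.0316]
tcp_rot: [-2.62, -1.734, 0.0]
ft_force: [0.1, 1.1, -1.1]
finger_gap: 0.0003
grasp_force: 0.6
```

Emit:
{"op": "drive_tool", "data": {
  "plan": [
    {"dp":[-0.05,0,0],"delta_rot":[0,0,0],"grip":0},
    {"dp":[-0.05,0,0],"delta_rot":[0,0,0],"grip":0},
    {"dp":[-0.05,0,0],"delta_rot":[0,0,0],"grip":0},
    {"dp":[-0.03,0,0],"delta_rot":[0,0,0],"grip":0}
  ]
}}

```text
time: 5.65
tool_pos: [0.4838, -0.1504, 0.0316]
tcp_rot: [-2.62, -1.734, 0.0]
ft_force: [0.2, 0.8, -0.6]
finger_gap: 0.0004
grasp_force: 0.6
```

Emit:
{"op": "drive_tool", "data": {
  "plan": [
    {"dp":[-0.03,0,0],"delta_rot":[0,0,0],"grip":0},
    {"dp":[-0.02,0,0],"delta_rot":[0,0,0],"grip":0}
  ]
}}

```text
time: 5.9
tool_pos: [0.483, -0.1526, 0.0316]
tcp_rot: [-2.62, -1.734, -0.0]
ft_force: [0.8, 1.2, -1.4]
finger_gap: 0.0006
grasp_force: 0.6
```

Emit:
{"op": "drive_tool", "data": {
  "plan": [
    {"dp":[-0.02,0,0],"delta_rot":[0,0,0],"grip":0},
    {"dp":[-0.02,0,0],"delta_rot":[0,0,0],"grip":0}
  ]
}}

```text
time: 6.15
tool_pos: [0.4824, -0.1537, 0.0316]
tcp_rot: [-2.619, -1.735, -0.001]
ft_force: [2.5, 5.8, -0.9]
finger_gap: 0.0003
grasp_force: 2.9
```

Emit:
{"op": "drive_tool", "data": {
  "plan": [
    {"dp":[-0.02,0,0],"delta_rot":[0,0,0],"grip":0},
    {"dp":[-0.01,0,0],"delta_rot":[0,0,0],"grip":0}
  ]
}}

```text
time: 6.4
tool_pos: [0.4824, -0.1537, 0.0317]
tcp_rot: [-2.617, -1.736, -0.003]
ft_force: [3.5, 7.9, -0.6]
finger_gap: 0.0003
grasp_force: 4.7
```

Emit:
{"op": "drive_tool", "data": {
  "plan": [
    {"dp":[0.1,0,0],"delta_rot":[0,0,0],"grip":0},
    {"dp":[0.3,0,0],"delta_rot":[0,0,0],"grip":0},
    {"dp":[0,0,-0.9],"delta_rot":[0,0,0],"grip":0},
    {"dp":[0,0,-0.9],"delta_rot":[0,0,0],"grip":0},
    {"dp":[0,0,-0.9],"delta_rot":[0,0,0],"grip":0},
    {"dp":[0,0,-0.8],"delta_rot":[0,0,0],"grip":0}
  ]
}}

```text
time: 7.15
tool_pos: [0.4896, -0.1369, 0.2083]
tcp_rot: [2.619, 1.734, 0.001]
ft_force: [0.5, 0.4, 0.3]
finger_gap: 0.0003
grasp_force: 0.0
```

```bash
python3 -c "
from h import *
plan([0.437,-0.257,0.200],140,13)"
```

```text
dp [-0.2, -0.0, 0.01] rot [0.0, 0.0, -0.94]
dp [-0.2, -0.02, 0.01] rot [0.0, 0.0, -0.94]
dp [-0.2, -0.04, 0.01] rot [0.0, 0.0, -0.94]
dp [-0.19, -0.06, 0.01] rot [0.0, 0.0, -0.94]
dp [-0.19, -0.08, 0.01] rot [0.0, 0.0, -0.94]
dp [-0.18, -0.1, 0.01] rot [0.0, 0.0, -0.94]
dp [-0.17, -0.11, 0.01] rot [0.0, 0.0, -0.94]
dp [-0.15, -0.13, 0.01] rot [0.0, 0.0, -0.94]
dp [-0.14, -0.14, 0.01] rot [0.0, 0.0, -0.94]
dp [-0.13, -0.16, 0.01] rot [0.0, 0.0, -0.94]
dp [-0.11, -0.17, 0.01] rot [0.0, 0.0, -0.94]
dp [-0.09, -0.18, 0.01] rot [0.0, 0.0, -0.94]
dp [-0.08, -0.19, 0.01] rot [0.0, 0.0, -0.94]
```

Emit:
{"op": "drive_tool", "data": {
  "plan": [
    {"dp":[-0.2,0,0],"delta_rot":[0,0,-0.94],"grip":40},
    {"dp":[-0.2,-0.02,0],"delta_rot":[0,0,-0.94],"grip":40},
    {"dp":[-0.2,-0.04,0],"delta_rot":[0,0,-0.94],"grip":40},
    {"dp":[-0.19,-0.06,0],"delta_rot":[0,0,-0.94],"grip":40},
    {"dp":[-0.19,-0.08,0],"delta_rot":[0,0,-0.94],"grip":40},
    {"dp":[-0.18,-0.1,0],"delta_rot":[0,0,-0.94],"grip":40},
    {"dp":[-0.17,-0.11,0],"delta_rot":[0,0,-0.94],"grip":40},
    {"dp":[-0.15,-0.13,0],"delta_rot":[0,0,-0.94],"grip":40},
    {"dp":[-0.14,-0.14,0],"delta_rot":[0,0,-0.94],"grip":40},
    {"dp":[-0.13,-0.16,0],"delta_rot":[0,0,-0.94],"grip":40},
    {"dp":[-0.11,-0.17,0],"delta_rot":[0,0,-0.94],"grip":40},
    {"dp":[-0.09,-0.18,0],"delta_rot":[0,0,-0.94],"grip":40}
  ]
}}

```text
time: 8.65
tool_pos: [0.4414, -0.2485, 0.2066]
tcp_rot: [-1.205, -2.901, 0.0]
ft_force: [1.0, 0.1, -0.6]
finger_gap: 0.0401
grasp_force: 0.0
```

Emit:
{"op": "drive_tool", "data": {
  "plan": [
    {"dp":[-0.08,-0.19,0],"delta_rot":[0,0,-0.94],"grip":40},
    {"dp":[0,0,0],"delta_rot":[0,0,0],"grip":40},
    {"dp":[0,0,0],"delta_rot":[0,0,0],"grip":40}
  ]
}}

```text
time: 9.02
tool_pos: [0.4377, -0.2576, 0.2066]
tcp_rot: [-1.069, -2.954, -0.0]
ft_force: [-0.4, 0.8, 0.2]
finger_gap: 0.0397
grasp_force: 0.0
```

```bash
python3 - <<'E'
from h import *
E_=ext("wrist"); s=r.read_state(); im=r.camera("wrist"); t=r.camera("top"); cv2.imwrite("pics/w2r.png",im)
cv2.imwrite("pics/t2r.png",t)
print(s["tool_pos"],np.degrees(np.arctan2(*R.from_rotvec(s["tcp_rot"]).as_matrix()[1::-1,0])),s["joint_positions"].round(2))
print(proj("wrist",[[.437,-.257,.124],[.437,-.257,.099],[.41,-.3193,.124]],E_).round(1))
a=cv2.resize(im[200:400,160:480],None,fx=2.5,fy=2.5,interpolation=cv2.INTER_CUBIC)
cv2.imwrite("pics/w2.png",a)
E
```

```text
[ 0.43769474 -0.2575924   0.2065909 ] 140.22530272391833 [ 0.03  0.24  0.49  1.92 -0.13  1.01  1.45]
[[325.3 206. ]
 [325.3 196. ]
 [238.7 230. ]]
```

View pics/w2.png

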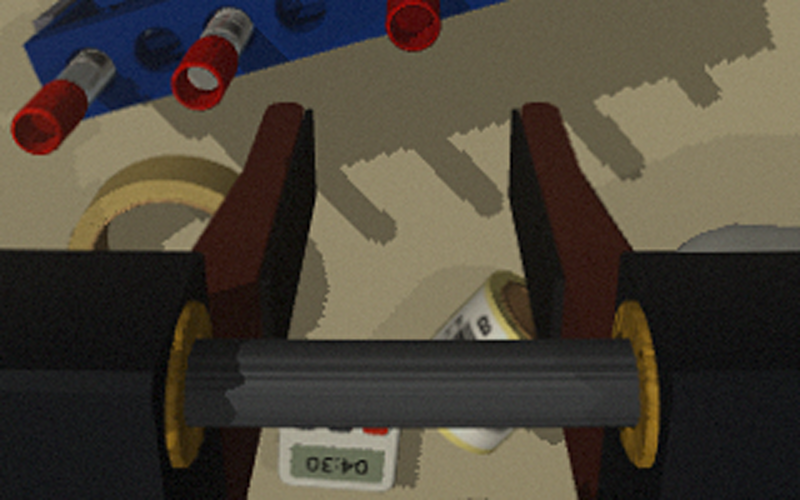

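The crop shows our red cap's top at wrist (325,210) and the docked cap at (242,231). I'll check their spacing, which should be 68 mm when flush, and locate the tube from it.

```bash
python3 - <<'E'
from h import *
E_=ext("wrist");im=cv2.imread("pics/w2r.png").astype(int)
a=atz("wrist",(324.8,210.2),.124,E_);b=atz("wrist",(160+205/2.5,200+76/2.5),.124,E_);c=atz("wrist",(160+40/2.5,200+131/2.5),.124,E_);print(a,b,c,np.linalg.norm(a-b),np.linalg.norm(c-b),np.arctan2(*(b-a)[1::-1]))
A=cv2.resize(cv2.imread("pics/w2r.png")[100:240,160:400],(800,467),interpolation=cv2.INTER_CUBIC)
cv2.imwrite("pics/w3.png",A)
E
```

```text
[ 0.43926495 -0.25932028  0.124     ] [ 0.41192356 -0.31756343  0.124     ] [ 0.3924319  -0.37021503  0.124     ] 0.06434140497346541 0.05614370773330132 -2.0096945762935263
```

View pics/w3.png

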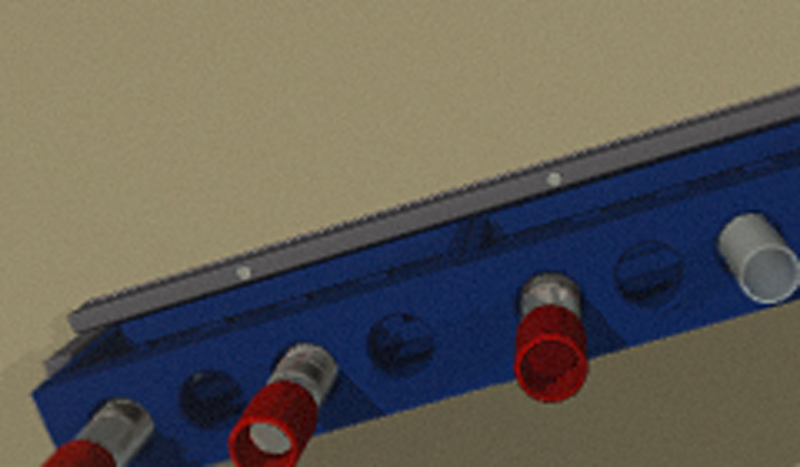

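The row is flush: the blue plates run on without a gap near (480,250), and the wanted cap is at (551,368). Next I'll descend and grasp.

Emit:
{"op": "drive_tool", "data": {
  "plan": [
    {"dp":[-0.03,0,0.7],"delta_rot":[0,0,0],"grip":40},
    {"dp":[0,0,0.7],"delta_rot":[0,0,0],"grip":40},
    {"dp":[0,0,0.6],"delta_rot":[0,0,0],"grip":40},
    {"dp":[0,0,0.28],"delta_rot":[0,0,0],"grip":40},
    {"dp":[0,0,0],"delta_rot":[0,0,0],"grip":25},
    {"dp":[0,0,0],"delta_rot":[0,0,0],"grip":20},
    {"dp":[0,0,0],"delta_rot":[0,0,0],"grip":10},
    {"dp":[0,0,0],"delta_rot":[0,0,0],"grip":10},
    {"dp":[0,0,0],"delta_rot":[0,0,0],"grip":10}
  ],
  "newtons": 12
}}

```text
time: 10.25
tool_pos: [0.4394, -0.2595, 0.0936]
tcp_rot: [1.065, 2.953, 0.0]
ft_force: [-0.3, 1.1, 7.1]
finger_gap: 0.0168
grasp_force: 12.0
```

Emit:
{"op": "drive_tool", "data": {
  "plan": [
    {"dp":[0,0,-0.05],"delta_rot":[0,0,0],"grip":10},
    {"dp":[0,0,-0.1],"delta_rot":[0,0,0],"grip":10},
    {"dp":[0,0,-0.15],"delta_rot":[0,0,0],"grip":10}
  ]
}}

```text
time: 10.62
tool_pos: [0.4384, -0.259, 0.1079]
tcp_rot: [-1.066, -2.955, -0.0]
ft_force: [0.8, -0.5, -0.0]
finger_gap: 0.0166
grasp_force: 12.0
```

Emit:
{"op": "drive_tool", "data": {
  "plan": [
    {"dp":[0,0,-0.3],"delta_rot":[0,0,0],"grip":10},
    {"dp":[0,0,-0.3],"delta_rot":[0,0,0],"grip":10},
    {"dp":[0,0,-0.3],"delta_rot":[0,0,0],"grip":10},
    {"dp":[0,0,-0.3],"delta_rot":[0,0,0],"grip":10},
    {"dp":[0,0,-0.3],"delta_rot":[0,0,0],"grip":10},
    {"dp":[0,0,-0.3],"delta_rot":[0,0,0],"grip":10},
    {"dp":[0,0,0],"delta_rot":[0,0,0],"grip":10},
    {"dp":[0,0,0],"delta_rot":[0,0,0],"grip":10}
  ]
}}

```text
time: 11.62
tool_pos: [0.4384, -0.2589, 0.1973]
tcp_rot: [-1.066, -2.955, -0.0]
ft_force: [-0.8, -0.0, 0.6]
finger_gap: 0.0165
grasp_force: 12.0
```

```bash
python3 - <<'E'
from h import *
E_=ext("wrist"); s=r.read_state(); im=r.camera("wrist"); cv2.imwrite("pics/w4r.png",im)
print(s["tool_pos"],s["ft_force"].round(1))
# expected tube axis points in tool frame if foot 121.5 mm... : grasp at foot+102.5
T=R.from_rotvec(s["tcp_rot"])
P=[s["tool_pos"]+T.apply([0,0,z]) for z in(-.0315,-.0065,.0105,.0285,.0455,.0835)]
uv=proj("wrist",P,E_).round(1);print(uv)   # cap top, cap bottom, label top, mid, bottom, foot
x0,y0=265,130
a=cv2.resize(im[y0:y0+100,x0:x0+120],None,fx=6,fy=6,interpolation=cv2.INTER_CUBIC);cv2.imwrite("pics/w4.png",a)
E
```

```text
[ 0.43840779 -0.25891929  0.1973469 ] [-0.8 -0.   0.6]
[[325.9 294. ]
 [325.7 265.8]
 [325.6 250.6]
 [325.5 237.1]
 [325.5 226.2]
 [325.3 206.8]]
```

View pics/w4.png

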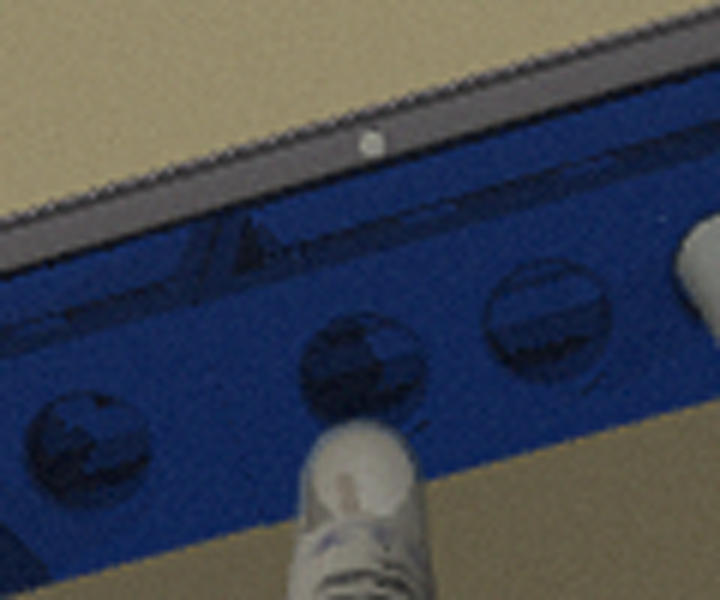

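The tube is out and hanging upright. Its foot is at (325,207), exactly as predicted for a centred grasp, and the row is closed. Next I'll move to the reading pose with the tool's +x (the camera and label side) toward the reader.

```bash
python3 -c "
from h import *
plan([0.593,-0.204,0.198],50,16)"
```

```text
dp [-0.11, 0.18, -0.0] rot [-0.0, -0.0, 0.94]
dp [-0.09, 0.19, -0.0] rot [-0.0, -0.0, 0.94]
dp [-0.07, 0.19, -0.0] rot [-0.0, -0.0, 0.94]
dp [-0.05, 0.2, -0.0] rot [-0.0, -0.0, 0.94]
dp [-0.03, 0.2, -0.0] rot [-0.0, -0.0, 0.94]
dp [-0.01, 0.21, -0.0] rot [-0.0, -0.0, 0.94]
dp [0.01, 0.2, -0.0] rot [-0.0, -0.0, 0.94]
dp [0.03, 0.2, -0.0] rot [-0.0, -0.0, 0.94]
dp [0.05, 0.2, -0.0] rot [-0.0, -0.0, 0.94]
dp [0.07, 0.19, -0.0] rot [-0.0, -0.0, 0.94]
dp [0.09, 0.18, -0.0] rot [-0.0, -0.0, 0.94]
dp [0.11, 0.18, -0.0] rot [-0.0, -0.0, 0.94]
dp [0.12, 0.16, -0.0] rot [-0.0, -0.0, 0.94]
dp [0.14, 0.15, -0.0] rot [-0.0, -0.0, 0.94]
dp [0.15, 0.14, -0.0] rot [-0.0, -0.0, 0.94]
dp [0.17, 0.12, -0.0] rot [-0.0, -0.0, 0.94]
```

Emit:
{"op": "drive_tool", "data": {
  "plan": [
    {"dp":[-0.11,0.18,0],"delta_rot":[0,0,0.94],"grip":10},
    {"dp":[-0.09,0.19,0],"delta_rot":[0,0,0.94],"grip":10},
    {"dp":[-0.07,0.19,0],"delta_rot":[0,0,0.94],"grip":10},
    {"dp":[-0.05,0.2,0],"delta_rot":[0,0,0.94],"grip":10},
    {"dp":[-0.03,0.2,0],"delta_rot":[0,0,0.94],"grip":10},
    {"dp":[-0.01,0.21,0],"delta_rot":[0,0,0.94],"grip":10},
    {"dp":[0.01,0.2,0],"delta_rot":[0,0,0.94],"grip":10},
    {"dp":[0.03,0.2,0],"delta_rot":[0,0,0.94],"grip":10}
  ]
}}

```text
time: 12.68
tool_pos: [0.5161, -0.2318, 0.1968]
tcp_rot: [-2.121, -2.316, 0.001]
ft_force: [-0.2, 0.9, 0.6]
finger_gap: 0.0166
grasp_force: 12.0
```

Emit:
{"op": "drive_tool", "data": {
  "plan": [
    {"dp":[0.05,0.2,0],"delta_rot":[0,0,0.94],"grip":10},
    {"dp":[0.07,0.19,0],"delta_rot":[0,0,0.94],"grip":10},
    {"dp":[0.09,0.18,0],"delta_rot":[0,0,0.94],"grip":10},
    {"dp":[0.11,0.18,0],"delta_rot":[0,0,0.94],"grip":10},
    {"dp":[0.12,0.16,0],"delta_rot":[0,0,0.94],"grip":10},
    {"dp":[0.14,0.15,0],"delta_rot":[0,0,0.94],"grip":10},
    {"dp":[0.15,0.14,0],"delta_rot":[0,0,0.94],"grip":10},
    {"dp":[0.17,0.12,0],"delta_rot":[0,0,0.94],"grip":10},
    {"dp":[0,0,0.25],"delta_rot":[0,0,0],"grip":10},
    {"dp":[0,0,0.25],"delta_rot":[0,0,0],"grip":10},
    {"dp":[0,0,0.06],"delta_rot":[0,0,0],"grip":10},
    {"dp":[0,0,0],"delta_rot":[0,0,0],"grip":10}
  ]
}}

```text
time: 14.18
tool_pos: [0.5929, -0.2046, 0.1693]
tcp_rot: [-2.846, -1.33, 0.001]
ft_force: [0.6, -0.0, -0.3]
finger_gap: 0.0164
grasp_force: 12.0
```

```bash
cat > unwrap.py <<'E'
from h import *
E_=ext("wrist"); s=r.read_state(); im=r.camera("wrist"); cv2.imwrite("pics/w5r.png",im); np.savez("w5.npz",R=E_[1],t=E_[2])
T=R.from_rotvec(s["tcp_rot"]); print(s["time"],s["tool_pos"],np.degrees(np.arctan2(*T.as_matrix()[1::-1,0])))
an=np.linspace(-70,70,281); hs=np.linspace(.085,.025,121)   # height above foot
A,H=np.meshgrid(np.radians(an),hs)
Q=np.stack([.0075*np.cos(A),.0075*np.sin(A),.0846-H],-1).reshape(-1,3)
uv=proj("wrist",s["tool_pos"]+T.apply(Q),E_).astype(np.float32).reshape(121,281,2)
u=cv2.remap(im,uv[...,0],uv[...,1],cv2.INTER_CUBIC); cv2.imwrite("pics/unw.png",u)
u2=cv2.resize(u,(562,242))
for a in(-60,-30,0,30,60): cv2.putText(u2,str(a),(int((a+70)*4)-8,238),0,.4,(0,0,255),1); cv2.line(u2,(int((a+70)*4),218),(int((a+70)*4),226),(0,0,255),1)
up=cv2.resize(im[0:300],None,fx=1,fy=1)
z=cv2.resize(im[195:275,280:370],None,fx=2.6,fy=2.6,interpolation=cv2.INTER_CUBIC)
C=np.zeros((600,800,3),np.uint8); C[:300,:640]=up; C[310:310+242,:562]=u2; C[310:310+z.shape[0],564:564+z.shape[1]]=z
cv2.imwrite("pics/w5.png",C)
E
python3 unwrap.py
```

```text
14.175 [ 0.59291901 -0.20460417  0.16929871] 50.094250475884195
```

View pics/w5.png

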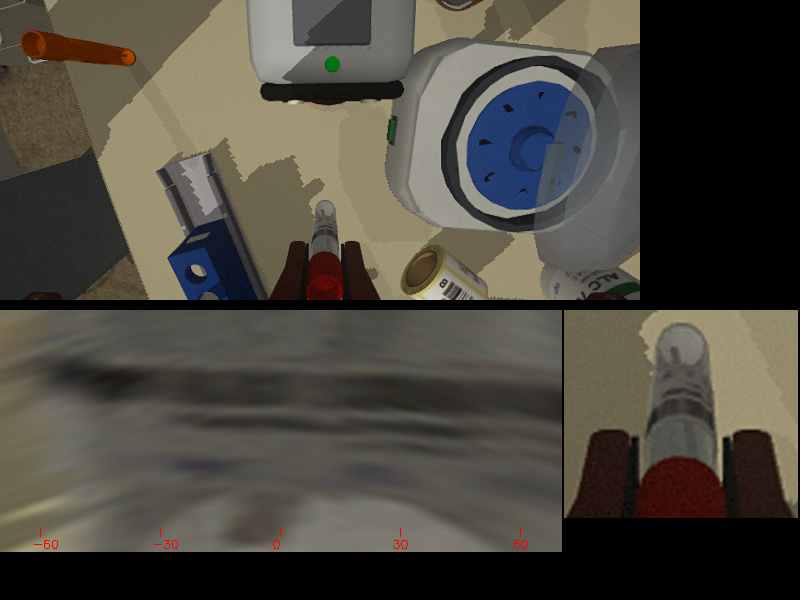

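The last picture shows the reader's front bar level from (262,91) to (402,88), with its middle at column 332. The tube hangs at column 325. The label prints show on the near side of the tube and look centred a little to positive angles. I'll now measure the reader's front and the label angle numerically.

```bash
python3 - <<'E'
from h import *
E_=ext("wrist"); s=r.read_state(); T=R.from_rotvec(s["tcp_rot"])
im=np.mean([r.camera("wrist").astype(float) for _ in range(16)],0); np.save("avg.npy",im)
# reader front bar in tool frame
for z in(.183,.175):
    a=atz("wrist",(261,91),z,E_);b=atz("wrist",(403,88),z,E_)
    la,lb=[T.inv().apply(q-s["tool_pos"]) for q in(a,b)]
    print("z",z,"tool frame mm",(la*1e3).round(1),(lb*1e3).round(1),"w",np.linalg.norm(a-b),"world ang",np.degrees(np.arctan2(*(b-a)[1::-1])))
w=atz("wrist",(332,103),.14,E_);print("win",(T.inv().apply(w-s["tool_pos"])*1e3).round(1))
# tube rows
hs=[.085,.08,.075,.07,.065,.06,.055,.05,.045,.04,.035,.03]
g=im.astype(np.float32)
for h in hs:
    c=proj("wrist",s["tool_pos"]+T.apply([0.0075,0,.0846-h]),E_)[0]
    row=cv2.remap(g,np.arange(304,346,dtype=np.float32)[None],np.full((1,42),c[1],np.float32),cv2.INTER_LINEAR)[0]
    print(f"{h:.3f} v{c[1]:.0f} u{c[0]:.0f}"," ".join(f"{int(x):3d}" for x in row.mean(1)))
E
```

```text
z 0.183 tool frame mm [ 82.7 -25.1 -13.3] [ 83.9  32.5 -13.3] w 0.05757089102891657 world ang -38.674543422395715
z 0.175 tool frame mm [ 82.6 -26.4  -5.3] [83.9 34.2 -5.3] w 0.060669089291646563 world ang -38.674543422395665
win [76.2  4.7 29.7]
0.085 v247 u323  26  38  15  16  36  99  94  86  91  83  78  78  78  79  80  79  77  78  78  78  81  83  81  72  71  72  74  81  84  87  91  96  94  81  77 146 140  31  16  22  43  24
0.080 v242 u323  41  84  79  79  80  95  93  69  69  74  79  78  78  80  79  79  79  80  82  81  83  82  77  71  73  73  79  85  84  88  93  92  80  70  86 144 142 136 117 119 120  40
0.075 v239 u323  93  94  93  93  93  94  94  93  47  38  57  79  84  81  79  78  79  83  82  82  82  79  71  72  73  74  80  82  79  79  74  57  40  61 118 143 139 140 140 140 139 140
0.070 v235 u323  93  94  94  94  94  94  95  95 103  66  36  35  49  54  51  57  61  61  66  68  74  76  75  67  58  52  46  46  47  48  50  45  42  81 144 141 139 139 139 140 139 139
0.065 v231 u323  94  93  94  94  93  94  94  95 105 103  84  83  76  57  49  47  52  47  47  51  61  62  58  51  44  
[... 654 characters left out ...]
  95  94  94  97 121 108 100  86  86  83  72  70  76  78  79  82  82  77  70  66  73  81  83  83  85  92  98 121 142 141 140 140 140 140 140 140 141
0.040 v216 u323  94  95  94  94  94  95  94  94  94 109 121 100  81  79  77  76  82  83  81  81  81  86  83  89  91  91  83  79  82  86  94  98 132 142 140 140 140 141 140 140 140 140
0.035 v213 u323  95  94  95  95  95  94  93 100 141 140 129 105  87  81  92 103 104  88  73  75  94 114 113 114 115 116 117 114  93  87  99 100 143 141 140 141 140 140 140 140 141 140
0.030 v210 u323  94  95  94  95  95  95  95 114 126 142 135 106  87  98 107 106 100  72  73  77 113 116 116 116 118 118 120 120 119 102  98 110 143 141 140 140 141 140 141 140 141 140
```

```bash
cat > tf.py <<'E'
from h import *
c=r.calibration("wrist"); M=np.linalg.inv(np.array(c["tool_from_camera"])); ET=(c,M[:3,:3],M[:3,3])
ss=[];
E
python3 - <<'E'
from tf import *
im=np.load("avg.npy").astype(np.float32)
s=r.read_state();print(s["tool_pos"],s["time"],proj("wrist",[[0.0075,0,.03],[0,0,.03]],ET))
o=s["tool_pos"]
for z in(.183,.175):   # plane in tool z: tool z = TCPz - z
    a,b=atz("wrist",(261,91),o[2]-z,ET),atz("wrist",(403,88),o[2]-z,ET); print((a*1e3).round(1),(b*1e3).round(1))
print("win",(atz("wrist",(332,103),o[2]-.14,ET)*1e3).round(1))
g=im.mean(2)
# silhouettes of axis at given h: compare with predicted tangent columns
for y in(0,.0005,-.0005):
  for h in(.07,.045):
    A=np.radians(np.arange(-120,121,2)); P=np.stack([.0075*np.cos(A),y+.0075*np.sin(A),0*A+.0846-h],-1); uv=proj("wrist",P,ET); print(y,h,uv[:,0].min().round(1),uv[:,0].max().round(1),uv[60].round(1))
y0=0
an=np.arange(-78,79,4); 
print("      "+" ".join(f"{a:3d}" for a in an))
for h in np.arange(.080,.034,-.0015):
    A=np.radians(an); P=np.stack([.0075*np.cos(A),y0+.0075*np.sin(A),0*A+.0846-h],-1); uv=proj("wrist",P,ET).astype(np.float32)
    v=cv2.remap(im,uv[None,:,0],uv[None,:,1],cv2.INTER_LINEAR)[0]
    print(f"{h*1e3:4.1f}  "+" ".join(f"{int(x):3d}" for x in v.mean(1)))
E
```

```text
[ 0.59338107 -0.20439567  0.16961061] 15.025 [[323.12647923 224.29997453]
 [323.13384747 236.09856581]]
[ 82.7 -25.  -13.4] [ 83.9  32.5 -13.4]
[ 82.6 -26.4  -5.4] [83.9 34.2 -5.4]
win [76.2  4.7 29.6]
0 0.07 309.4 336.7 [323.1 234.8]
0 0.045 311.0 335.3 [323.2 218.5]
0.0005 0.07 310.4 337.6 [324.  234.8]
0.0005 0.045 311.8 336.1 [324.  218.5]
-0.0005 0.07 308.5 335.8 [322.1 234.8]
-0.0005 0.045 310.2 334.5 [322.3 218.5]
      -78 -74 -70 -66 -62 -58 -54 -50 -46 -42 -38 -34 -30 -26 -22 -18 -14 -10  -6  -2   2   6  10  14  18  22  26  30  34  38  42  46  50  54  58  62  66  70  74  78
80.0   96  97  96  94  92  88  89  91  86  81  78  78  78  79  79  79  79  80  81  81  82  82  79  73  72  73  74  79  84  84  86  89  91  94  96  98  94  87  83  85
78.5   98  96  95  93  91  85  88  89  83  82  78  78  78  79  79  79  79  78  78  80  82  82  79  73  72  73  75  81  85  84  85  88  92  94  95  96  97  90  84  81
77.0   97  96  94  93  86  94  89  82  87  79  78  78  78  79  79  79  79  79  80  82  83  83  77  72  72  73  76  81  85  85  86  88  91  94  96  95  96  92  86  82
75.5   96  
[... 3936 characters left out ...]
  80  78  74  74  72  72  75  77  77
39.5   94  94  95  95  96 105 113 110 104  97  85  81  80  78  76  76  82  84  79  79  80  84  87  84  83  80  81  83  83  83  83  82  80  78  76  75  72  73  75  77
38.0   94  94  94  95 105 121 123 108 101  94  83  80  79  77  77  85  93  85  74  76  80  91  98  92 100  99  90  81  81  84  84  84  83  83  80  78  76  75  75  75
36.5   94  94  94 102 122 134 109 102  99  94  83  80  79  78  85  96  97  85  73  74  83  98 111 109 109 111 111 102  86  79  82  83  85  84  85  83  79  77  76  76
35.0   94  94 100 116 128 105 100 100 102  93  82  80  79  81  95 101  98  86  74  75  87 103 113 112 113 114 114 112 101  85  79  81  83  85  86  88  85  81  79  77
```

```bash
cat >> tf.py <<'E'
def unwrap(im,y0,tilt,x0,an,hs):
    A,H=np.meshgrid(np.radians(an),hs)
    P=np.stack([x0+.0075*np.cos(A),.0075*np.sin(A),.1025-H],-1).reshape(-1,3) # rel. grasp point
    P=R.from_euler("x",tilt,degrees=True).apply(P)+[0,y0,-.0179]
    uv=proj("wrist",P,ET).astype(np.float32).reshape(len(hs),len(an),2)
    return cv2.remap(im,uv[...,0],uv[...,1],cv2.INTER_CUBIC)
E
python3 - <<'E'
from tf import *
im=np.load("avg.npy").astype(np.float32)
hs=np.arange(.050,.0765,.0005); an=np.arange(-40,41,4)
best=[]
for y0 in np.arange(-.001,.0026,.00025):
  for t in np.arange(-5,5.1,.5):
    for x0 in(-.001,0,.001):
      u=unwrap(im,y0,t,x0,an,hs).mean(2); best.append((u.var(1).mean()/u.mean(1).var(),y0,t,x0))
best.sort();print(np.round(best[:6],4))
_,y0,t,x0=best[0]
for y0,t,x0 in((y0,t,x0),(.0010,0,0)):
  an=np.arange(-84,85,4);print(y0,t,x0); print("     "+" ".join(f"{a:3d}" for a in an))
  hh=np.arange(.076,.037,-.0015)
  for h,row in zip(hh,unwrap(im,y0,t,x0,an,hh).mean(2)): print(f"{h*1e3:4.1f} "+" ".join(f"{int(v):3d}" for v in row))
E
```

```text
[[ 1.860e-01 -2.000e-04 -1.500e+00 -1.000e-03]
 [ 1.860e-01  5.000e-04 -5.000e-01 -1.000e-03]
 [ 1.896e-01  2.000e-04 -1.000e+00 -1.000e-03]
 [ 1.914e-01 -5.000e-04 -2.000e+00 -1.000e-03]
 [ 1.929e-01  0.000e+00 -1.500e+00  1.000e-03]
 [ 1.938e-01  2.000e-04 -1.000e+00  1.000e-03]]
-0.00025 -1.5 -0.001
     -84 -80 -76 -72 -68 -64 -60 -56 -52 -48 -44 -40 -36 -32 -28 -24 -20 -16 -12  -8  -4   0   4   8  12  16  20  24  28  32  36  40  44  48  52  56  60  64  68  72  76  80  84
76.0  95  93  92  91  87  89  88  91  85  82  78  77  78  79  80  79  79  78  78  77  81  82  83  76  71  72  72  76  83  85  84  86  90  94  96  96  94  89  80  74  74  82  88
74.5  93  93  90  89  86  84  92  81  86  82  78  78  78  79  80  79  79  79  78  82  82  84  82  71  71  72  74  81  84  85  85  87  90  94  97  98  93  88  83  73  69  73  82
73.0  92  90  90  82  87  93  79  89  81  77  80  78  78  78  80  79  79  79  83  83  82  82  80  72  72  72  75  83  86  85  86  88  93  97  98  99  96  88  82  76  68  66  73
71.5  89  89  81  95  92  83  89  77  75  81  81  78  73  78  78  78  77  80  82  81  79
[... 8071 characters left out ...]
3 107 107 106 102  98  94  88  85  86  86  84  79  74  70  70  75  79  78  78  78  78  77  74  72  70  72  78  82  82  79  77  75  75  74  75  80  82  84  89  89  94 100
41.5 107 108 108 106 101  97  91  89  86  88  88  87  86  83  79  79  81  80  81  81  80  79  77  76  77  80  82  82  83  83  82  81  81  78  77  75  82  85  90  97 101  94  94
40.0 108 109 107 102  98  95  95  91  89  91  87  86  86  82  80  79  79  83  83  82  81  85  83  84  85  79  79  82  84  84  85  84  86  84  82  76  83  89  92 101 109 111  99
38.5 109 107 102  98  97 101  98  96  95  87  81  82  79  77  75  78  85  81  74  77  80  96  94  96 106 104  96  83  78  82  83  84  85  89  89  84  85  95  97 100 108 114 115
```

```bash
python3 - <<'E'
from tf import *
im=np.load("avg.npy").astype(np.float32)
# R-B and mean per raw row
for v in(212,216,220,224,228,232,236,240,244):
    row=im[v,306:344]; print(v,"R-B"," ".join(f"{int(x):3d}" for x in row[:,2]-row[:,0]))
for v in(224,228,230,232,234,236,238,240,242):
    row=im[v,306:344]; print(v,"mean"," ".join(f"{int(x):3d}" for x in row.mean(1)))
E
```

```text
212 R-B  30  31  30  30  31  43  44  43  34  14  12  10  11  11  11  14  14  14  12  11  12  11  12  12  12  12  12  12  13  20  44  43  42  42  43  42  43  42
216 R-B  30  30  31  29  30  29  30  29  21  14  11  11  11  10   9  11  11   8  10  10   9  10  10  11  11  10  11  10  12  19  38  43  42  43  43  42  43  42
220 R-B  30  31  29  30  30  30  30  30  15  11  10   8   2  -5  -2   2   6   7  11  11   9   6   1   4   7   9   7   7   9  17  33  44  42  42  43  43  42  43
224 R-B  30  29  30  30  30  30  29  15  10  11  10  12  11   9   9   9  10   8   9  10  10   9  10   8   7   8   6   7   7   6  20  45  42  44  43  43  43  42
228 R-B  30  30  31  30  31  30  24  10  11  10  11   9   8   9  11  11   9  10  10  10   9   9   9   7   7   6   6   8  10   8  10  28  44  43  43  43  42  43
232 R-B  30  30  30  29  31  30  20   9   9   8   8   6   6   7   6   7   7   7   8   8   9   7   7   7   6   6   6   7   9  11   8  20  44  43  42  42  42  43
236 R-B  31  30  30  30  30  29   8   5   4   5   8   8   9  10  11  10  10   9  10  10  10  10  11   9   9   8   8   7   6   7   5  12  36 
[... 1088 characters left out ...]
  43  43  44  47  49  48  60  80 145 141 140 139 140 140
236 mean  94  94  93  94  94  94  86  47  27  34  51  59  69  82  81  83  83  82  81  79  80  83  83  79  70  63  58  49  49  49  36  78 128 141 140 139 140 139
238 mean  93  94  93  94  95  95  55  40  39  68  84  85  79  76  79  83  82  82  83  78  71  72  73  71  75  79  80  81  65  51  38  64 127 143 139 140 140 140
240 mean  94  94  93  93  94  86  41  57  92  84  72  79  80  79  80  78  82  82  84  82  70  71  73  75  85  85  84  77  76  80  56  51 109 143 140 140 139 139
242 mean  93  92  91  95  93  72  58  74  80  78  78  80  79  79  78  79  80  81  83  83  77  71  73  73  79  85  84  88  92  85  76  72  86 144 141 141 138 140
```

The print evidence puts the label within a few degrees of the tool's +x, but the wrist view is too oblique to show the label's edges. I have time to spare, so I'll bring the tube close to the scene camera and measure the edges properly.

```bash
python3 - <<'E'
from h import *
s=r.read_state(); print(s["joint_positions"].round(2)); plan([.47,-.21,.27],50,3,s)
s=dict(s); s["tool_pos"]=np.array([.47,-.21,.27]); plan([.33,.20,.45],129,14,s)
E
```

```text
[-0.27  0.55  0.76  1.69 -0.43  1.07 -0.07]
dp [-0.56, -0.61, -0.67] rot [-0.0, 0.0, 0.01]
dp [-0.56, -0.61, -0.67] rot [-0.0, 0.0, 0.01]
dp [-0.56, -0.61, -0.67] rot [-0.0, 0.0, 0.01]
dp [0.32, -0.53, -0.26] rot [-0.0, 0.0, -0.94]
dp [0.37, -0.5, -0.26] rot [-0.0, 0.0, -0.94]
dp [0.42, -0.46, -0.26] rot [-0.0, 0.0, -0.94]
dp [0.46, -0.41, -0.26] rot [-0.0, 0.0, -0.94]
dp [0.5, -0.37, -0.26] rot [-0.0, 0.0, -0.94]
dp [0.53, -0.31, -0.26] rot [-0.0, 0.0, -0.94]
dp [0.56, -0.26, -0.26] rot [-0.0, 0.0, -0.94]
dp [0.58, -0.2, -0.26] rot [-0.0, 0.0, -0.94]
dp [0.6, -0.15, -0.26] rot [-0.0, 0.0, -0.94]
dp [0.61, -0.09, -0.26] rot [-0.0, 0.0, -0.94]
dp [0.62, -0.03, -0.26] rot [-0.0, 0.0, -0.94]
dp [0.62, 0.03, -0.26] rot [-0.0, 0.0, -0.94]
dp [0.61, 0.1, -0.26] rot [-0.0, 0.0, -0.94]
dp [0.6, 0.16, -0.26] rot [-0.0, 0.0, -0.94]
```

Emit:
{"op": "drive_tool", "data": {
  "plan": [
    {"dp":[-0.3,-0.3,-0.3],"delta_rot":[0,0,0],"grip":10},
    {"dp":[-0.45,-0.5,-0.5],"delta_rot":[0,0,0],"grip":10},
    {"dp":[-0.45,-0.5,-0.6],"delta_rot":[0,0,0],"grip":10},
    {"dp":[-0.48,-0.53,-0.61],"delta_rot":[0,0,0],"grip":10},
    {"dp":[0.32,-0.53,-0.26],"delta_rot":[0,0,-0.94],"grip":10},
    {"dp":[0.37,-0.5,-0.26],"delta_rot":[0,0,-0.94],"grip":10},
    {"dp":[0.42,-0.46,-0.26],"delta_rot":[0,0,-0.94],"grip":10},
    {"dp":[0.46,-0.41,-0.26],"delta_rot":[0,0,-0.94],"grip":10},
    {"dp":[0.5,-0.37,-0.26],"delta_rot":[0,0,-0.94],"grip":10},
    {"dp":[0.53,-0.31,-0.26],"delta_rot":[0,0,-0.94],"grip":10}
  ]
}}

```text
time: 16.27
tool_pos: [0.4084, -0.0337, 0.3488]
tcp_rot: [-2.333, -2.104, -0.001]
ft_force: [0.1, 0.9, -0.0]
finger_gap: 0.0163
grasp_force: 12.0
```

Emit:
{"op": "drive_tool", "data": {
  "plan": [
    {"dp":[0.56,-0.26,-0.26],"delta_rot":[0,0,-0.94],"grip":10},
    {"dp":[0.58,-0.2,-0.26],"delta_rot":[0,0,-0.94],"grip":10},
    {"dp":[0.6,-0.15,-0.26],"delta_rot":[0,0,-0.94],"grip":10},
    {"dp":[0.61,-0.09,-0.26],"delta_rot":[0,0,-0.94],"grip":10},
    {"dp":[0.62,-0.03,-0.26],"delta_rot":[0,0,-0.94],"grip":10},
    {"dp":[0.62,0.03,-0.26],"delta_rot":[0,0,-0.94],"grip":10},
    {"dp":[0.61,0.1,-0.26],"delta_rot":[0,0,-0.94],"grip":10},
    {"dp":[0.6,0.16,-0.26],"delta_rot":[0,0,-0.94],"grip":10},
    {"dp":[0,0,0],"delta_rot":[0,0,0],"grip":10},
    {"dp":[0,0,0],"delta_rot":[0,0,0],"grip":10}
  ]
}}

```text
time: 17.52
tool_pos: [0.3289, 0.1991, 0.4519]
tcp_rot: [1.352, 2.835, -0.001]
ft_force: [-0.4, -0.2, -0.1]
finger_gap: 0.0164
grasp_force: 12.0
```

```bash
cat > sc.py <<'E'
from h import *
import sys
s=r.read_state(); T=R.from_rotvec(s["tcp_rot"]); yaw=np.degrees(np.arctan2(*T.as_matrix()[1::-1,0]))
im=np.mean([r.camera("scene").astype(np.float32) for _ in range(6)],0).astype(np.float32); np.save(sys.argv[1],im)
print(r.read_state()["time"],s["tool_pos"].round(4),"yaw",yaw.round(1),"gap",s["finger_gap"])
E_=ext("scene"); o=-E_[1].T@E_[2]
ax=lambda h:s["tool_pos"]+np.array([0,0,h-.0846])
d=o-ax(.055); az=np.degrees(np.arctan2(d[1],d[0])); print("cam azimuth",az.round(1),"proj foot,label,cap",proj("scene",[ax(0),ax(.055),ax(.115)],E_).round(1).tolist())
for h in np.arange(.088,.020,-.003):
    u,v=proj("scene",ax(h)+.0075*np.array([np.cos(np.radians(az)),np.sin(np.radians(az)),0]),E_)[0]
    row=cv2.remap(im,(u+np.arange(-17,18)).astype(np.float32)[None],np.full((1,35),v,np.float32),cv2.INTER_LINEAR)[0]
    print(f"{h*1e3:3.0f} {u:.0f},{v:.0f}"," ".join(f"{int(x):3d}" for x in row.mean(1)))
E
python3 sc.py sA.npy
```

```text
17.825 [0.3289 0.1991 0.4519] yaw 129.0 gap 0.016448228908801807
cam azimuth 129.2 proj foot,label,cap [[268.1, 219.6], [264.7, 164.6], [260.2, 90.5]]
 88 263,130  42  42  42  40  34  36  63  96 102 102 117 132 139 142 145 146 147 146 144 141 137 133 128 123 118 114 106 102  99  76  44  34  38  41  42
 85 263,133  42  42  43  44  43  44  72  98  92  93 116 132 139 142 145 146 147 146 145 142 138 133 128 123 118 112 104 105 107  79  60  68  62  49  43
 82 263,137  91  99 114 132 137 130 130 132 116 105 120 133 137 139 141 144 147 146 145 142 138 132 127 122 118 113 109 120 139 145 146 148 147 142 137
 79 263,141 126 124 124 125 126 129 130 125 111 102 114 127 128 125 128 136 144 146 145 141 137 133 127 122 118 113 112 121 136 145 148 149 149 149 149
 76 264,145 123 125 127 129 130 132 131 124 109 103 115 128 130 127 129 135 142 145 144 141 137 132 127 122 118 114 113 116 120 125 130 137 143 147 148
 73 264,148 105 103 100  98  97  98  99  99  98 104 115 124 128 128 130 136 145 149 148 147 148 150 154 159 164 165 152 123 100  95  99 108 120 133 142
 70 264,152  83  83  82  81  80  79  
[... 1846 characters left out ...]
 141 147 152 155 157 158 160 160 157 152 148 144 144 152 163 170 173 175 175 172 168 164 160
 31 267,195 139 150 146 122  77  44  70 123 149 143 134 135 141 147 152 155 158 159 160 161 158 152 148 143 144 152 159 161 162 163 163 162 159 155 152
 28 267,198 149 153 151 132  82  44  75 126 145 137 131 135 141 147 152 156 158 159 161 162 158 152 147 143 143 150 155 155 155 156 157 157 156 154 152
 25 267,201 155 153 149 128  79  49  86 131 142 133 129 134 141 147 152 156 158 159 161 162 159 153 147 143 143 149 154 153 152 153 153 155 155 153 150
 22 267,204 129 130 135 140 141 142 145 147 143 134 129 134 141 146 151 156 159 160 162 163 160 153 147 143 143 149 152 151 149 149 150 151 152 151 149
```

The label is now clear in the numbers and covers the whole visible half. I'll turn the tube ±80° in place to catch both label edges.

Emit:
{"op": "drive_tool", "data": {
  "plan": [
    {"dp":[0,0,0],"delta_rot":[0,0,-1],"grip":10},
    {"dp":[0,0,0],"delta_rot":[0,0,-1],"grip":10},
    {"dp":[0,0,0],"delta_rot":[0,0,-1],"grip":10},
    {"dp":[0,0,0],"delta_rot":[0,0,-1],"grip":10},
    {"dp":[0,0,0],"delta_rot":[0,0,-1],"grip":10},
    {"dp":[0,0,0],"delta_rot":[0,0,-1],"grip":10},
    {"dp":[0,0,0],"delta_rot":[0,0,-1],"grip":10},
    {"dp":[0,0,0],"delta_rot":[0,0,-1],"grip":10},
    {"dp":[0,0,0],"delta_rot":[0,0,-1],"grip":10},
    {"dp":[0,0,0],"delta_rot":[0,0,-1],"grip":10},
    {"dp":[0,0,0],"delta_rot":[0,0,0],"grip":10},
    {"dp":[0,0,0],"delta_rot":[0,0,0],"grip":10}
  ]
}}

```text
time: 19.32
tool_pos: [0.3287, 0.1994, 0.4522]
tcp_rot: [-0.244, 3.132, 0.0]
ft_force: [-0.1, 1.1, 0.2]
finger_gap: 0.0163
grasp_force: 12.0
```

```bash
python3 sc.py sB.npy
```

```text
19.625 [0.3287 0.1994 0.4522] yaw -171.1 gap 0.01628985477096748
cam azimuth 129.2 proj foot,label,cap [[268.1, 219.6], [264.7, 164.5], [260.1, 90.3]]
 88 263,130  30  30  29  29  29  28  29  30  30  31  31  30  30  29  28  28  28  28  31  35  40  42  44  54  76  99 111 118 125 127 120 114 113 114 121
 85 263,133  31  31  31  31  31  31  32  31  32  32  32  32  32  32  32  32  31  32  33  37  41  42  45  56  80 103 112 116 127 142 149 151 151 151 151
 82 263,137 114  97  90  89  87  75  53  39  34  31  30  30  31  30  31  30  30  30  32  36  40  43  48  69  97 112 111  99 105 136 150 151 150 151 150
 79 263,141 129 126 126 126 128 131 131 125 105  85  97 120 126 121 117 119 122 121 116 108 104 108 117 122 123 119 111 104 115 138 149 150 150 150 150
 76 263,144 124 126 128 130 131 133 133 132 123 110 109 122 128 125 126 132 141 147 148 147 147 147 144 139 133 130 129 127 126 127 131 138 145 148 150
 73 264,148 108 105 103 101  99  99 101 101  97  94 108 124 130 129 130 136 145 150 152 152 154 156 157 156 159 166 168 154 125 104 101 109 121 133 143
 70 264,152  84  84  83  83  82  80  
[... 1846 characters left out ...]
 137 143 148 151 151 153 158 161 160 157 152 147 144 145 153 165 173 176 176 174 170 165 162
 31 267,195 139 151 147 125  80  46  67 122 153 148 135 132 137 143 148 152 152 153 157 160 160 156 152 147 144 146 153 161 163 164 165 163 160 157 154
 28 267,198 150 155 153 134  87  47  73 125 151 149 137 133 137 143 149 152 153 154 157 160 160 156 152 147 144 146 154 158 157 158 158 158 157 156 153
 25 267,201 156 154 149 128  80  50  84 131 149 145 134 131 137 143 149 153 155 155 158 161 160 156 151 147 144 147 153 155 154 154 155 156 156 155 152
 22 267,204 131 131 135 140 142 143 146 147 137 122 122 130 136 143 149 154 156 156 158 161 160 156 151 147 143 145 151 153 151 151 151 153 153 153 150
```

Emit:
{"op": "drive_tool", "data": {
  "plan": [
    {"dp":[0,0,0],"delta_rot":[0,0,1],"grip":10},
    {"dp":[0,0,0],"delta_rot":[0,0,1],"grip":10},
    {"dp":[0,0,0],"delta_rot":[0,0,1],"grip":10},
    {"dp":[0,0,0],"delta_rot":[0,0,1],"grip":10},
    {"dp":[0,0,0],"delta_rot":[0,0,1],"grip":10},
    {"dp":[0,0,0],"delta_rot":[0,0,1],"grip":10},
    {"dp":[0,0,0],"delta_rot":[0,0,1],"grip":10},
    {"dp":[0,0,0],"delta_rot":[0,0,1],"grip":10},
    {"dp":[0,0,0],"delta_rot":[0,0,1],"grip":10},
    {"dp":[0,0,0],"delta_rot":[0,0,1],"grip":10},
    {"dp":[0,0,0],"delta_rot":[0,0,1],"grip":10},
    {"dp":[0,0,0],"delta_rot":[0,0,1],"grip":10}
  ]
}}

```text
time: 21.12
tool_pos: [0.3287, 0.1996, 0.4521]
tcp_rot: [1.645, 2.676, -0.0]
ft_force: [0.4, 0.4, 0.5]
finger_gap: 0.0165
grasp_force: 12.0
```

Emit:
{"op": "drive_tool", "data": {
  "plan": [
    {"dp":[0,0,0],"delta_rot":[0,0,1],"grip":10},
    {"dp":[0,0,0],"delta_rot":[0,0,1],"grip":10},
    {"dp":[0,0,0],"delta_rot":[0,0,1],"grip":10},
    {"dp":[0,0,0],"delta_rot":[0,0,1],"grip":10},
    {"dp":[0,0,0],"delta_rot":[0,0,1],"grip":10},
    {"dp":[0,0,0],"delta_rot":[0,0,1],"grip":10},
    {"dp":[0,0,0],"delta_rot":[0,0,1],"grip":10},
    {"dp":[0,0,0],"delta_rot":[0,0,1],"grip":10},
    {"dp":[0,0,0],"delta_rot":[0,0,0],"grip":10},
    {"dp":[0,0,0],"delta_rot":[0,0,0],"grip":10}
  ]
}}

```text
time: 22.38
tool_pos: [0.3287, 0.1995, 0.4521]
tcp_rot: [-2.586, -1.783, 0.0]
ft_force: [0.2, -0.4, 0.1]
finger_gap: 0.0164
grasp_force: 12.0
```

```bash
python3 sc.py sC.npy
```

```text
22.675 [0.3287 0.1995 0.4521] yaw 69.2 gap 0.016416160890368472
cam azimuth 129.2 proj foot,label,cap [[268.0, 219.7], [264.6, 164.6], [260.0, 90.4]]
 88 262,130  94  76  68  69  79  96 107 104 106 113 103  71  40  28  28  33  40  44  45  45  45  46  45  46  46  46  46  46  46  46  46  46  46  46  46
 85 263,133 150 151 151 151 151 149 136 110 102 113 109  76  41  28  28  33  40  45  46  46  46  46  46  46  46  46  46  46  46  45  45  45  44  43  44
 82 263,137 150 149 150 150 150 146 127  94  93 116 118  91  54  33  28  31  38  43  44  43  43  43  43  44  45  48  65  86  96  98 109 127 136 141 146
 79 263,141 127 125 125 126 128 128 121 106 103 122 135 136 128 113 102 101 108 119 125 126 125 124 121 118 113 112 119 132 141 147 149 150 150 150 150
 76 263,145 124 126 128 130 132 132 128 118 118 132 145 151 156 159 159 154 148 146 144 139 133 127 122 118 114 112 117 124 126 126 131 137 144 148 149
 73 264,148 106 104 102  99  98  98  99 101 108 120 132 141 149 155 158 157 154 154 154 153 153 156 161 160 142 118 100  94  93  95  99 108 119 132 143
 70 264,152  84  84  83  82  81  79  7
[... 1845 characters left out ...]
 148 153 157 160 161 163 164 161 155 149 145 143 151 163 170 172 173 175 176 174 170 166 162
 31 266,195 138 150 148 128  85  46  57 103 130 133 136 142 148 153 157 160 161 163 164 162 156 149 145 145 152 160 162 162 163 164 165 163 160 157 154
 28 267,198 151 155 153 136  90  49  68 113 132 133 136 142 147 153 157 160 162 164 164 162 156 149 145 144 149 154 156 156 156 157 158 158 157 156 154
 25 267,201 156 155 151 132  87  54  81 119 130 130 135 142 147 153 157 160 162 163 165 163 155 148 145 145 151 156 155 154 153 154 155 156 156 155 152
 22 267,204 129 130 135 142 144 144 145 143 133 129 134 142 147 153 157 160 162 163 165 163 155 149 144 143 149 154 153 151 151 151 151 152 153 153 150
```

The printed band runs from about −90° to +85° about the tool's +x, so the label's middle is about 2° off it (world yaw ≈ tool yaw − 2°). Now I'll refine the reader's window from the saved wrist image and plan the return.

```bash
python3 - <<'E'
from tf import *
im=np.load("avg.npy"); sub=im[70:125,240:425]
red=(sub[...,2]-sub[...,1]>18)&(sub[...,2]-sub[...,0]>18)
v,u=np.nonzero(red); print("red",len(u),u.min()+240,u.max()+240,u.mean()+240,v.min()+70,v.max()+70)
for col in(275,300,332,360,390): print(col,[int(x) for x in im[76:108:2,col].mean(1)])
for row in(86,90,94): 
    l=im[row,250:415].mean(1); d=np.nonzero(l<45)[0]; print(row,d.min()+250,d.max()+250)
for z in(.183,.175):
  for vv in(96,99): print(z,vv,(atz("wrist",(332,vv),.1695-z,ET)*1e3).round(1))
s=r.read_state(); plan([.52,-.15,.30],53,12,s)
s=dict(s);
E
```

```text
red 62 282 378 315.93548387096774 101 103
275 [146, 144, 141, 135, 106, 17, 21, 25, 25, 24, 24, 22, 19, 116, 142, 141]
300 [84, 80, 77, 72, 53, 17, 21, 20, 19, 18, 20, 19, 17, 104, 112, 142]
332 [82, 80, 77, 72, 34, 17, 20, 19, 19, 18, 18, 17, 17, 19, 15, 124]
360 [88, 85, 81, 74, 18, 19, 20, 19, 17, 17, 17, 16, 35, 69, 119, 129]
390 [88, 86, 80, 54, 17, 18, 20, 18, 17, 19, 18, 14, 102, 141, 142, 141]
86 262 401
90 261 402
94 261 401
0.183 96 [ 80.5   3.5 -13.5]
0.183 99 [ 79.3   3.5 -13.5]
0.175 96 [80.3  3.6 -5.5]
0.175 99 [79.1  3.7 -5.5]
dp [-0.43, 0.51, 0.25] rot [-0.0, -0.0, 0.22]
dp [-0.42, 0.52, 0.25] rot [-0.0, -0.0, 0.22]
dp [-0.41, 0.53, 0.25] rot [-0.0, -0.0, 0.22]
dp [-0.39, 0.53, 0.25] rot [-0.0, -0.0, 0.22]
dp [-0.38, 0.54, 0.25] rot [-0.0, -0.0, 0.22]
dp [-0.37, 0.55, 0.25] rot [-0.0, -0.0, 0.22]
dp [-0.36, 0.56, 0.25] rot [-0.0, -0.0, 0.22]
dp [-0.34, 0.57, 0.25] rot [-0.0, -0.0, 0.22]
dp [-0.33, 0.58, 0.25] rot [-0.0, -0.0, 0.22]
dp [-0.32, 0.58, 0.25] rot [-0.0, -0.0, 0.22]
dp [-0.3, 0.59, 0.25] rot [-0.0, -0.0, 0.22]
dp [-0.29, 0.6, 0.25] rot [-0.0, -0.0, 0.22]
```

```bash
python3 - <<'E'
from h import *
s=r.read_state(); plan([.48,-.21,.30],53,10,s)
s=dict(s); s["tool_pos"]=np.array([.48,-.21,.30]); s["tcp_rot"]=R.from_matrix([[np.cos(np.radians(53)),np.sin(np.radians(53)),0],[np.sin(np.radians(53)),-np.cos(np.radians(53)),0],[0,0,-1]]).as_rotvec(); plan([.5948,-.2071,.1696],53,5,s)
E
```

```text
dp [-0.66, 0.58, 0.3] rot [-0.0, -0.0, 0.27]
dp [-0.64, 0.59, 0.3] rot [-0.0, -0.0, 0.27]
dp [-0.62, 0.61, 0.3] rot [-0.0, -0.0, 0.27]
dp [-0.61, 0.63, 0.3] rot [-0.0, -0.0, 0.27]
dp [-0.59, 0.65, 0.3] rot [-0.0, -0.0, 0.27]
dp [-0.57, 0.66, 0.3] rot [-0.0, -0.0, 0.27]
dp [-0.55, 0.68, 0.3] rot [-0.0, -0.0, 0.27]
dp [-0.53, 0.69, 0.3] rot [-0.0, -0.0, 0.27]
dp [-0.51, 0.71, 0.3] rot [-0.0, -0.0, 0.27]
dp [-0.49, 0.72, 0.3] rot [-0.0, -0.0, 0.27]
dp [0.29, 0.36, 0.52] rot [0.0, 0.0, 0.0]
dp [0.29, 0.36, 0.52] rot [0.0, 0.0, 0.0]
dp [0.29, 0.36, 0.52] rot [0.0, 0.0, 0.0]
dp [0.29, 0.36, 0.52] rot [0.0, 0.0, 0.0]
dp [0.29, 0.36, 0.52] rot [0.0, 0.0, 0.0]
```

Emit:
{"op": "drive_tool", "data": {
  "plan": [
    {"dp":[-0.66,0.58,0.3],"delta_rot":[0,0,0.27],"grip":10},
    {"dp":[-0.64,0.59,0.3],"delta_rot":[0,0,0.27],"grip":10},
    {"dp":[-0.62,0.61,0.3],"delta_rot":[0,0,0.27],"grip":10},
    {"dp":[-0.61,0.63,0.3],"delta_rot":[0,0,0.27],"grip":10},
    {"dp":[-0.59,0.65,0.3],"delta_rot":[0,0,0.27],"grip":10},
    {"dp":[-0.57,0.66,0.3],"delta_rot":[0,0,0.27],"grip":10},
    {"dp":[-0.55,0.68,0.3],"delta_rot":[0,0,0.27],"grip":10},
    {"dp":[-0.53,0.69,0.3],"delta_rot":[0,0,0.27],"grip":10},
    {"dp":[-0.51,0.71,0.3],"delta_rot":[0,0,0.27],"grip":10},
    {"dp":[-0.49,0.72,0.3],"delta_rot":[0,0,0.27],"grip":10},
    {"dp":[0,0,0],"delta_rot":[0,0,0],"grip":10}
  ]
}}

```text
time: 24.05
tool_pos: [0.4794, -0.213, 0.3007]
tcp_rot: [2.816, 1.391, -0.006]
ft_force: [0.3, 0.5, 0.6]
finger_gap: 0.0163
grasp_force: 12.0
```

Emit:
{"op": "drive_tool", "data": {
  "plan": [
    {"dp":[0.29,0.36,0.52],"delta_rot":[0,0,0],"grip":10},
    {"dp":[0.29,0.36,0.52],"delta_rot":[0,0,0],"grip":10},
    {"dp":[0.29,0.36,0.52],"delta_rot":[0,0,0],"grip":10},
    {"dp":[0.29,0.36,0.52],"delta_rot":[0,0,0],"grip":10},
    {"dp":[0.2,0.3,0.3],"delta_rot":[0,0,0],"grip":10},
    {"dp":[0,0,0],"delta_rot":[0,0,0],"grip":10},
    {"dp":[0,0,0],"delta_rot":[0,0,0],"grip":10}
  ]
}}

```text
time: 24.92
tool_pos: [0.59, -0.2083, 0.184]
tcp_rot: [2.813, 1.398, 0.001]
ft_force: [0.2, -0.4, -0.1]
finger_gap: 0.0167
grasp_force: 12.0
```

```bash
python3 - <<'E'
from h import *
s=r.read_state(); plan([.5948,-.2071,.1696],53.2,1,s)
E
```

```text
dp [0.08, 0.06, 0.29] rot [0.0, -0.0, -0.06]
```

Emit:
{"op": "drive_tool", "data": {
  "plan": [
    {"dp":[0.08,0.06,0.29],"delta_rot":[0,0,0],"grip":10},
    {"dp":[0,0,0],"delta_rot":[0,0,0],"grip":10},
    {"dp":[0,0,0],"delta_rot":[0,0,0],"grip":10}
  ]
}}

```text
time: 25.3
tool_pos: [0.595, -0.2071, 0.1687]
tcp_rot: [-2.813, -1.398, 0.0]
ft_force: [-0.1, 0.0, 0.7]
finger_gap: 0.0168
grasp_force: 12.0
```

```bash
python3 - <<'E'
from tf import *
s=r.read_state(); T=R.from_rotvec(s["tcp_rot"]).as_matrix(); print(s["time"],s["tool_pos"].round(4),np.degrees(np.arctan2(*T[1::-1,0])).round(2),T[:,2].round(3))
im=np.mean([r.camera("wrist").astype(np.float32) for _ in range(6)],0); np.save("fin.npy",im)
for row in(84,88,92,96,100):
    l=im[row,240:425].mean(1); d=np.nonzero(l<45)[0]; print("bar",row,d.min()+240,d.max()+240)
for col in(275,300,332,360,390):
    l=im[70:115,col].mean(1); d=np.nonzero(l<45)[0]; print("col",col,d.min()+70,d.max()+70)
for v in(224,228,232): d=im[v,306:344,2]-im[v,306:344,0]; i=np.nonzero(d<18)[0]; print("tube",v,i.min()+306,i.max()+306)
sub=im[85:125,240:425]; red=(sub[...,2]-sub[...,1]>15)&(sub[...,2]-sub[...,0]>15); v,u=np.nonzero(red); print("red",len(u),u.min()+240,u.max()+240,v.min()+85,v.max()+85)
a,b=[atz("wrist",p,s["tool_pos"][2]-.183,ET)*1e3 for p in((275,90),(390,90))];print(a,b)
E
```

```text
25.3 [ 0.595  -0.2071  0.1687] 52.85 [-0.  0. -1.]
bar 84 262 402
bar 88 262 404
bar 92 264 404
bar 96 275 403
bar 100 312 396
col 275 79 96
col 300 81 96
col 332 82 103
col 360 83 100
col 390 84 99
tube 224 314 335
tube 228 313 336
tube 232 313 336
red 107 283 381 97 101
[ 83.00818725 -19.25369197 -14.29754523] [ 83.06943959  27.02549367 -14.29754523]
```

Emit:
{"op": "drive_tool", "data": {
  "plan": [
    {"dp":[0,0.01,-0.02],"delta_rot":[0,0,0],"grip":10},
    {"dp":[0,0,0],"delta_rot":[0,0,0],"grip":10},
    {"dp":[0,0,0],"delta_rot":[0,0,0],"grip":10},
    {"dp":[0,0,0],"delta_rot":[0,0,0],"grip":10}
  ]
}}

```text
time: 26.1
tool_pos: [0.5956, -0.2074, 0.1696]
tcp_rot: [-2.813, -1.398, 0.0]
ft_force: [0.6, -1.1, 0.6]
finger_gap: 0.0163
grasp_force: 12.0
```

```bash
python3 -c "
from h import *
s=r.read_state();print(s['tool_pos'],s['finger_gap'],s['ft_force'].round(1)); print(r.finish_job())"
```

```text
[ 0.59556649 -0.2074416   0.1695983 ] 0.016338664752383127 [ 0.6 -1.1  0.6]
the job is handed in; nothing more can be done
None
```

I handed the job in at 26.1 s: the loose carrier is flush with the docked one, and by my measurements the red-capped tube is held upright about 7 cm before the reader window, at window height, label within a few degrees of square (no verdict came back).

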